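Set out the marble slab for the next batch of brushes

TASK

Set out the marble slab for the next batch of brushes: stand the wide brass cup in the middle of the round steel block and close it with the wooden plug; stand the narrow brass cup on the slab midway between the round steel block and the amber jar with the black cap; and set the tin of ferrules on the slab midway between the drilled wooden block and the amber jar. Leave everything upright, and do not disturb the scissors, the caliper or the blue tray.

Things in the scene. Friction and masses are not known exactly. Their poses are not given: they have to be found in the camera images.
- wide_cup: Wide open brass cup, a straight round tube closed below: outside diameter 58, height 55, wall 4, floor 5 thick (mm), about 250 g. Starts upright on the bench (height 0) beside the slab, on either side. Origin: centre of its underside, z up.
- narrow_cup: Narrow, taller open brass cup: outside diameter 32, height 75, wall 3 (mm), about 140 g. Starts upright on the bench beside the slab. Origin: centre of its underside, z up.
- plug: Pale wooden stopper of the wide cup, 50 mm high, 80 g, upright on the bench. From below: spigot, diameter 38, 8 high; flange, diameter 62, 6 thick; round knob to grip, diameter 22, 36 high (14 to 50 mm up). Closed, the spigot hangs in the cup with 6 mm play all round, the flange rests on the rim and the plug's origin is 47 mm above the cup's. Origin: centre of its underside, z up.
- ferrule_tin: Small open rectangular bright-metal tin with little metal ferrules fixed in it: 64 (its x) by 44 (its y) by 24 high, wall 3 (mm), about 120 g. Starts flat on the bench beside the slab, turned up to 0.7 rad; any turn will do at the end. Origin: centre of its underside, z up.
- tapping_block: Round steel block, diameter 80, height 18 (mm), flat top, fixed on the marble slab (270 x 300, its top at height 25 mm; this block's top at 43 mm). This, the drilled block and the jar stand fixed at the corners of an equal-sided triangle, 200 mm between centres; which is at which corner varies, and the slab is shifted and turned. Origin: centre of its underside (height 25 mm).
- drilled_block: Square wooden block with a grid of nine dark holes, 76 by 76 by 18 high (mm), fixed on the marble slab. Origin: centre of the underside (height 25 mm), z up.
- amber_jar: Squat round amber glass jar with a black cap, diameter 60, height 70 (mm), fixed on the marble slab. Origin: centre of the underside (height 25 mm), z up.
- scissors: Bystander: steel scissors lying on the bench beyond the slab, about 180 long and 9 high (mm). Origin near the pivot. Leave alone.
- blue_tray: Bystander: blue tray with brush handles, 100 by 130 by 30 high (mm), on the bench beyond the slab to the robot's left. Origin: centre of the underside. Leave alone.
- caliper: Bystander: digital caliper lying on the bench beyond the slab, 190 long and 12 high (mm). Origin: middle of its underside. Leave alone.
There are look-alikes about, which are no part of the job. Leave any purple look-alike of the wide_cup alone.

How it is judged:
By the outcome, as a careful person would: the job done as asked, in the order asked, and still so for the second after the job is handed in, with the robot touching nothing.
It also fails if it takes over 112 s, if anything falls off the work surface, if the arm or the gripper's body presses on something with over 40 N, if the wrist force passes 120 N, or if a joint passes its speed limit or range.

ROBOT

A 6-joint arm with a two-finger parallel gripper is mounted at the origin on the work surface. World frame = base frame: x ahead of the robot, y to its left, z up, the work surface at z = 0. Lengths are in mm, angles in rad, forces in N, time in s.
With the tool pointing down it reaches from about 350 to 875 mm from the base axis. Payload 4.2 kg.
Tool frame: the origin (TCP) lies between the finger pads; the fingertips stand 25 mm ahead of it and the grasp point (between the pads) lies 6 mm ahead of it; z points along the fingers, y is the line along which they close (so a half turn about z gives the same grasp; the last joint's range is limited). The gripper opens to 85 mm and grips with 20 to 120 N. Pads are 22 mm wide; open, the fingers measure 114 mm over their backs; the gripper's body (76 mm by 85 mm) begins 54 mm behind the grasp point. The pads swing forward as they close: fully open they stand 13 mm farther back than shut.
Start: joints at [1.51, 0.385, 0.008, 0, -1.194, -0.259], TCP at [196.453, 593.301, 256.312] pointing down, gripper open.
Joint ranges: [-3.14, 3.14], [-1.21, 2.06], [-1.07, 1.41], [-3.16, 2.05], [-2.99, -0.16], [-3.1, 3.1]. Speed limits (rad/s): [2.79, 2.79, 3.14, 3.14, 3.14, 3.14].

INTERFACE

Orientations are given as a unit quaternion [x, y, z, w].
In Python, from bench import arm gives the robot as it stands.
- The arm moves only by the shell command python3 -m pendant 'ROWS'. ROWS is JSON, a list of rows, each a list of 7 numbers: the shift along the tool's x, y, z in m, then the turn, a rotation vector about the tool's x, y, z in degrees, then the finger opening in m, from 0 to 0.0854. In form: [[x, y, z, wx, wy, wz, fingers], ...]. A call has 1 to 12 rows; each row shifts and turns the commanded pose from where the row before left it, along the tool's axes as they then stand; what a row does not reach is not made up. A row lasts 1/10 s, in which the tool goes at most 50 mm and 8.59 degrees, less where a joint would pass 70% of its speed; a pose out of reach is approached as far as the arm can. A call is refused whole if a number of a shift passes 0.05 or a number of a turn 8.59, either way. A call with a gripper value outside its range is refused whole. The fingers move at their own pace and stop on an object; the grip force is fixed at half the most. Time passes only in rows, so rows that do not move let the fingers close. It gives the time, the measured TCP pose, the force, the opening and the grip force at its end, in the units of the state.
- arm.read_state(): the state, without advancing time (a new reading comes with each control period).
- arm.get_image(name): name is "side" or "top"; returns a dict with "image" (480x640x3 uint8, red, green, blue), "fx", "fy", "cx", "cy" (pixels), "k1" (the pictures are not rectified: a ray, as slopes to the right and down, at radius r is drawn at 1 + k1 r^2 times it, then the intrinsics apply), "xyz" and "rotation" of the camera in the world. Camera axes: x right, y down, z forward; pixel columns grow to the right and rows downward; lengths in mm; the calibration is good to about 2 mm. A picture is of the moment at which its call begins. There is no depth.
- arm.job_done(): hands the job in; it is judged then, once.
The state is a dict: "clock": time; "joints": joint angles; "joint_vel": joint speeds; "joint_efforts": joint torques, N m; "position": TCP position; "ee_rot": TCP orientation; "contact_force": force on the tool from outside, world axes, zero at the start; "wrist_torque": the same for the moment, N m; "gripper_width": finger opening in mm; "grasp_force": force on a finger pad.
Only numpy, scipy, OpenCV 4.12 (cv2) and the standard library are available. Lean on these libraries where they do the work, as an engineer would, in place of code of your own. Each camera call takes 0.05 s, during which the arm holds its last target. There are 200 camera calls.

## Working session

There is one attempt and no reset: what is moved stays moved. The work goes in short steps, Python scripts to look and compute and a shell command to move; the robot and the scene stay as the last step left them, time stands still between calls to the robot, and variables do not carry over. Pictures are saved under pics/ and viewed, at most 17 in all, crops included, and the job is handed in when it is done.

```bash
mkdir -p pics; ls
python3 - <<'E'
from bench import arm
import cv2
s=arm.read_state();print(s)
for n in("top","side"):
    d=arm.get_image(n);cv2.imwrite(f"pics/{n}0.png",d["image"][:,:,::-1]);print({k:v for k,v in d.items() if k!="image"})
E
```

```text
pics
{'clock': 0.0, 'joints': array([ 1.50958970e+00,  3.85555103e-01,  6.61962210e-03, -4.90364892e-04,
       -1.19399380e+00, -2.58605482e-01]), 'joint_vel': array([-0.00097115, -0.00016989, -0.00040836, -0.0006904 ,  0.00027564,
        0.00014038]), 'joint_efforts': array([-1.08749988e-03, -3.92288303e+01,  1.88398898e+01,  4.18604761e+00,
       -4.69316772e-03, -5.01479050e-06]), 'position': array([196.30464933, 592.81280471, 255.22125272]), 'ee_rot': array([ 9.87227252e-01, -1.59314668e-01, -1.21686545e-04,  1.08374299e-03]), 'contact_force': array([-0.26825313, -0.25269402,  0.80743835]), 'wrist_torque': array([-0.03991803, -0.01774173, -0.02178713]), 'grasp_force': 0.0, 'gripper_width': 85.31441638415787}
{'fx': 593.6719319266373, 'fy': 593.6719319266373, 'cx': 317.40908580808895, 'cy': 243.9354861655769, 'k1': 0.05100329300191847, 'xyz': array([ 511.64730319,   12.67642976, 1281.47529834]), 'rotation': array([ 0.70827836, -0.70488541,  0.0291662 , -0.02505322])}
{'fx': 619.5436538915013, 'fy': 619.5436538915013, 'cx': 312.02261795428007, 'cy': 231.34885751548526, 'k1': -0.1689824204406646, 'xyz': array([   79.25891026, -1174.74460284,  1021.72296849]), 'rotation': array([ 0.87660759, -0.18497311,  0.09196915, -0.43460989])}
```

View pics/top0.png

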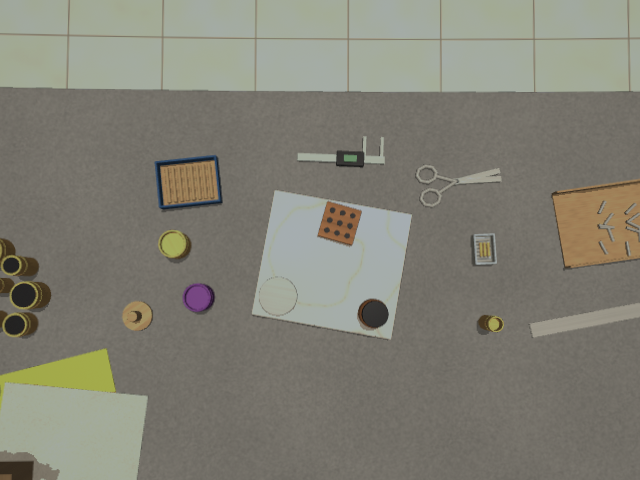

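View pics/side0.png

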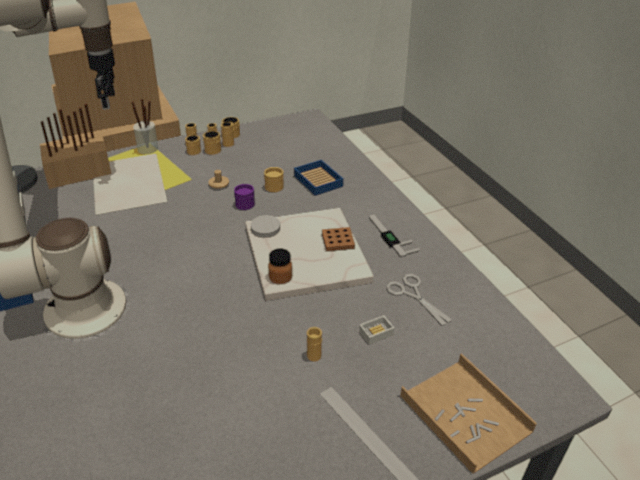

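```bash
cat > h.py <<'E'
import cv2, numpy as np
from bench import arm
from scipy.spatial.transform import Rotation as R
def cam(n):
    d=arm.get_image(n)
    d["K"]=np.array([[d["fx"],0,d["cx"]],[0,d["fy"],d["cy"]],[0,0,1.]]);d["D"]=np.array([d["k1"],0,0,0])
    q=np.array(d["rotation"]);d["R"]=R.from_quat(q).as_matrix();return d
def plane(d,uv,z):
    p=cv2.undistortPoints(np.float64(uv).reshape(-1,1,2),d["K"],d["D"]).reshape(-1,2)
    v=np.c_[p,np.ones(len(p))]@d["R"].T;c=np.array(d["xyz"])
    return (c+v*((z-c[2])/v[:,2])[:,None])[:,:2]
def blob(m,uv,r):
    "largest contour of mask m within r px of uv -> hull"
    w=np.zeros_like(m);cv2.circle(w,tuple(map(int,uv)),r,255,-1)
    c=max(cv2.findContours(m&w,cv2.RETR_EXTERNAL,cv2.CHAIN_APPROX_NONE)[0],key=cv2.contourArea)
    return cv2.convexHull(c)
def cen(h):
    m=cv2.moments(h);return np.array([m["m10"]/m["m00"],m["m01"]/m["m00"]])
E
python3 - <<'E'
from h import *
out=[]
obj={"top":dict(wide=(173,244,22,'s',27.5),plug=(137,316,22,'s',11),narrow=(492,324,18,'s',37.5),tin=(485,250,24,'v',12),drill=(340,223,34,'s',34),jar=(374,313,24,'k',60),steel=(278,296,25,'e',43),purple=(199,297,22,'s',27)),
"side":dict(wide=(273,180,18,'s',27.5),narrow=(314,344,24,'s',37.5),drill=(338,238,22,'s',34),jar=(280,266,24,'s',60))}
for n,o in obj.items():
    d=cam(n);im=d["image"];hsv=cv2.cvtColor(im,cv2.COLOR_RGB2HSV);big=cv2.resize(im[:,:,::-1],None,fx=4,fy=4,interpolation=cv2.INTER_CUBIC)
    for k,(u,v,r,t,z) in o.items():
        S,V=hsv[:,:,1],hsv[:,:,2]
        m=np.uint8({'s':S>75,'v':V>125,'k':(V<110)|(S>75),'e':V<0}[t]*255)
        if t=='e':
            g=cv2.cvtColor(im,cv2.COLOR_RGB2GRAY);c=cv2.HoughCircles(cv2.GaussianBlur(cv2.resize(g[v-30:v+30,u-30:u+30],None,fx=4,fy=4,interpolation=cv2.INTER_CUBIC),(0,0),2),cv2.HOUGH_GRADIENT,1,200,param1=60,param2=15,minRadius=66,maxRadius=95)[0][0]
            p=np.array([u-30+c[0]/4-.375,v-30+c[1]/4-.375]);rr=c[2]/4;h=cv2.ellipse2Poly((int(p[0]*4),int(p[1]*4)),(int(rr*4),)*2,0,0,360,5).reshape(-1,1,2)
            cv2.polylines(big,[h],True,(0,0,255),1);print("r",rr)
        else:
            h=blob(m,(u,v),r);p=cen(h);cv2.polylines(big,[h*4+2],True,(0,0,255),1)
            if k in('tin','drill') and n=='top':
                q=plane(d,h,z).astype(np.float32);print(k,cv2.minAreaRect(q))
        print(n,k,p.round(1),plane(d,p,z).round(1))
        if n=='top': out.append(cv2.resize(big[max(0,4*v-100):4*v+100,4*u-100:4*u+100],(200,200)))
    if n=='side': out+= [cv2.resize(big[4*v-100:4*v+100,4*u-100:4*u+100],(200,200)) for (u,v,*_) in o.values()]
cv2.imwrite("pics/m1.png",np.vstack([np.hstack(out[i:i+4]) for i in (0,4,8)]))
E
```

```text
top wide [174.  244.1] [[606.2 308.1]]
top plug [137.  315.5] [[455.9 385.7]]
top narrow [490.7 322.9] [[ 444.8 -354.5]]
tin ((601.6376342773438, -352.9443054199219), (66.03441619873047, 45.84038162231445), 2.8712668418884277)
top tin [485.  248.4] [[ 601.4 -352.9]]
drill ((652.1553344726562, -40.293174743652344), (75.33074951171875, 75.94242095947266), 74.43804931640625)
top drill [339.2 223.1] [[652.  -40.2]]
top jar [372.8 313.3] [[ 464.  -108.1]]
r 20.425
top steel [277.  295.5] [[499.   89.1]]
top purple [197.8 297.1] [[494.9 255.8]]
side wide [273.4 179.1] [[606.9 303.2]]
side narrow [313.9 343.7] [[ 446.9 -354.2]]
side drill [337.9 238.6] [[653.6 -42.3]]
side jar [279.7 270.9] [[ 458.3 -128.9]]
```

View pics/m1.png

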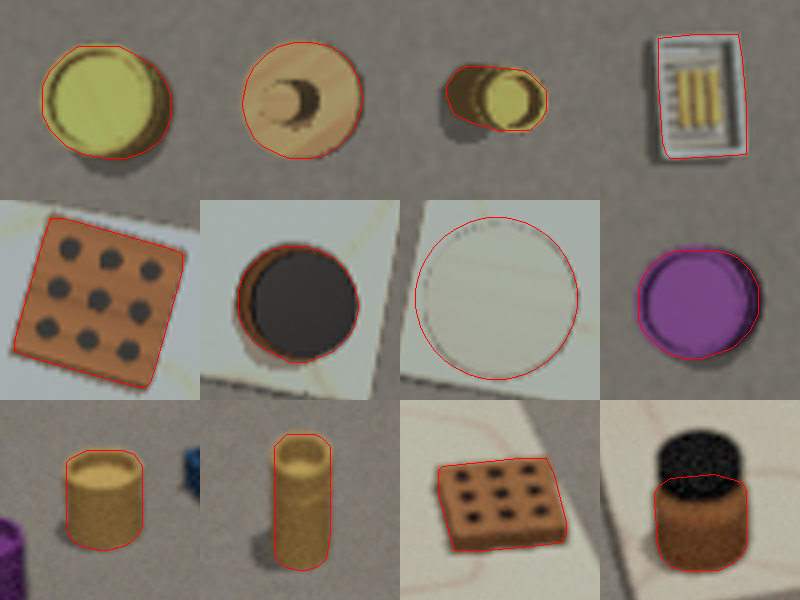

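The masks are tight. The jar–drill distance comes out at 199.9 mm and the triangle puts the steel block at (499.2, 88.6), which agrees with the measured (499.0, 89.1). In mm:
- wide cup (606, 307)
- plug (456, 386)
- narrow cup (445, -354)
- tin (601, -353), turned about 3°
- narrow cup goal (481.5, -9.7)
- tin goal (558, -74)

I'll square the tool to the world axes and go over the wide cup.

```bash
python3 -m pendant '[[0,0,0,0,0,-6.1,0.0854],[0,0,0,0,0,-6.1,0.0854],[0,0,0,0,0,-6.1,0.0854],[0.045,0.032,0,0,0,0,0.0854],[0.045,0.032,0,0,0,0,0.0854],[0.045,0.032,0,0,0,0,0.0854],[0.045,0.032,0,0,0,0,0.0854],[0.045,0.032,0,0,0,0,0.0854],[0.045,0.032,0,0,0,0,0.0854],[0.045,0.032,0,0,0,0,0.0854],[0.045,0.030,0,0,0,0,0.0854],[0.045,0.030,0,0,0,0,0.0854]]'; python3 -m pendant '[[0,0,0,0,0,0,0.0854],[0,0,0,0,0,0,0.0854],[0,0,0,0,0,0,0.0854]]'
```

```text
clock: 1.4
position: [566.2, 333.4, 256.2]
ee_rot: [1.0, -0.0, -0.0, 0.0]
contact_force: [0.7, 1.0, -0.7]
gripper_width: 85.3
grasp_force: 0.0
clock: 1.7
position: [564.2, 335.1, 256.1]
ee_rot: [1.0, 0.0, -0.0, 0.0]
contact_force: [-0.6, 0.7, 0.5]
gripper_width: 85.3
grasp_force: 0.0
```

```bash
python3 -m pendant '[[0.021,0.014,0,0,0,0,0.0854],[0.021,0.014,0,0,0,0,0.0854],[0,0,0.03,0,0,0,0.0854],[0,0,0.03,0,0,0,0.0854],[0,0,0.03,0,0,0,0.0854],[0,0,0.03,0,0,0,0.0854],[0,0,0.02,0,0,0,0.0854],[0,0,0,0,0,0,0.0854],[0,0,0,0,0,0,0.0854]]'
python3 - <<'E'
from h import *
o=[]
for n,(u,v) in (("top",(173,244)),("side",(273,170))):
    im=cam(n)["image"][:,:,::-1];o.append(cv2.resize(im[v-60:v+60,u-60:u+60],(400,400),interpolation=cv2.INTER_CUBIC))
cv2.imwrite("pics/a1.png",np.hstack(o))
E
```

```text
clock: 2.6
position: [606.4, 308.1, 117.1]
ee_rot: [1.0, 0.001, 0.0, 0.0]
contact_force: [-0.1, 0.3, 0.0]
gripper_width: 85.5
grasp_force: 0.0
```

View pics/a1.png

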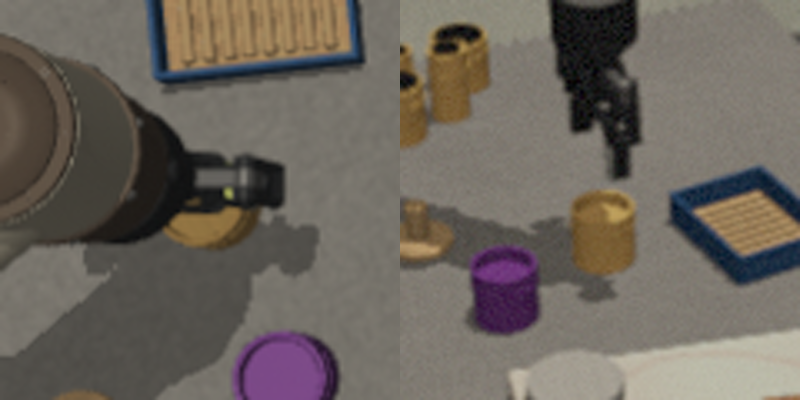

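The crops show the open fingers straddling the wide cup, clear of the tray and the purple cup. Now I'll lower and grip.

```bash
python3 -m pendant '[[0,0,0.02,0,0,0,0.0854],[0,0,0.02,0,0,0,0.0854],[0,0,0.02,0,0,0,0.0854],[0,0,0.016,0,0,0,0.0854],[0,0,0,0,0,0,0.0854],[0,0,0,0,0,0,0.0854]]'; python3 -m pendant '[[0,0,0,0,0,0,0.06],[0,0,0,0,0,0,0.05],[0,0,0,0,0,0,0.045],[0,0,0,0,0,0,0.045],[0,0,0,0,0,0,0.045],[0,0,0,0,0,0,0.045],[0,0,0,0,0,0,0.045],[0,0,0,0,0,0,0.045]]'
```

```text
clock: 3.3
position: [607.3, 307.3, 41.2]
ee_rot: [1.0, 0.0, 0.001, -0.0]
contact_force: [0.7, -1.0, 0.0]
gripper_width: 85.7
grasp_force: 0.0
clock: 4.1
position: [607.7, 307.7, 42.2]
ee_rot: [1.0, 0.0, 0.001, -0.001]
contact_force: [-0.8, 0.6, 6.7]
gripper_width: 57.5
grasp_force: 64.8
```

```bash
python3 -m pendant '[[0,0,-0.01,0,0,0,0.045],[0,0,-0.03,0,0,0,0.045],[0,0,-0.03,0,0,0,0.045],[0,0,-0.03,0,0,0,0.045],[-0.013,0.027,0,0,0,0,0.045],[-0.013,0.027,0,0,0,0,0.045],[-0.013,0.027,0,0,0,0,0.045],[-0.013,0.027,0,0,0,0,0.045],[-0.013,0.027,0,0,0,0,0.045],[-0.013,0.027,0,0,0,0,0.045],[-0.013,0.027,0,0,0,0,0.045],[-0.013,0.027,0,0,0,0,0.045]]'; python3 -m pendant '[[0,0,0,0,0,0,0.045],[0,0,0,0,0,0,0.045],[0,0,0,0,0,0,0.045]]'
```

```text
clock: 5.3
position: [501.1, 89.4, 139.9]
ee_rot: [1.0, -0.0, -0.001, 0.0]
contact_force: [0.0, 0.4, -2.8]
gripper_width: 57.1
grasp_force: 64.8
clock: 5.6
position: [503.0, 91.3, 140.4]
ee_rot: [1.0, -0.0, 0.0, -0.0]
contact_force: [-0.3, -0.0, -2.7]
gripper_width: 57.6
grasp_force: 64.9
```

```bash
python3 -m pendant '[[-0.0025,0.0023,0,0,0,0,0.045],[0,0,0.02,0,0,0,0.045],[0,0,0.02,0,0,0,0.045],[0,0,0.008,0,0,0,0.045],[0,0,0.003,0,0,0,0.045],[0,0,0.002,0,0,0,0.045],[0,0,0.001,0,0,0,0.045],[0,0,0,0,0,0,0.045],[0,0,0,0,0,0,0.045],[0,0,0,0,0,0,0.045]]'
python3 - <<'E'
from h import *
d=cam("side");im=d["image"][:,:,::-1];u,v=265,215
cv2.imwrite("pics/a2.png",cv2.resize(im[v-50:v+50,u-60:u+60],(720,600),interpolation=cv2.INTER_CUBIC))
E
```

```text
clock: 6.6
position: [500.4, 88.7, 86.7]
ee_rot: [1.0, -0.0, 0.0, -0.0]
contact_force: [-0.6, 0.5, -2.6]
gripper_width: 57.2
grasp_force: 64.9
```

View pics/a2.png

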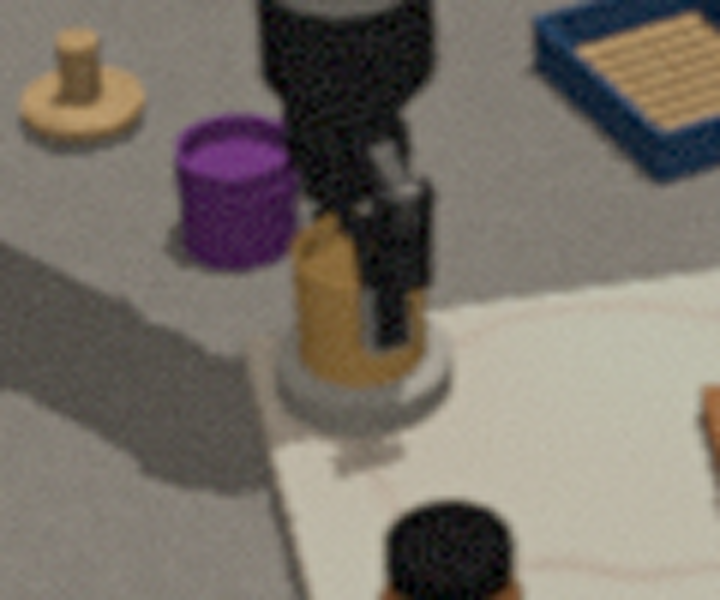

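The cup hangs a millimetre or so over the block and looks centred on it. I'll touch down, release and lift.

```bash
python3 -m pendant '[[0,0,0.001,0,0,0,0.045],[0,0,0.001,0,0,0,0.045],[0,0,0,0,0,0,0.045],[0,0,0,0,0,0,0.045]]'; python3 -m pendant '[[0,0,0,0,0,0,0.065],[0,0,0,0,0,0,0.075],[0,0,0,0,0,0,0.085],[0,0,0,0,0,0,0.085],[0,0,0,0,0,0,0.085],[0,0,-0.02,0,0,0,0.085],[0,0,-0.03,0,0,0,0.085],[0,0,-0.03,0,0,0,0.085],[0,0,-0.03,0,0,0,0.085]]';  python3 -m pendant '[[0,-0.035,0,0,0,0,0.085],[0,-0.035,0,0,0,0,0.085],[0,-0.035,0,0,0,0,0.085],[0,-0.035,0,0,0,0,0.085],[0,-0.035,0,0,0,0,0.085],[0,-0.035,0,0,0,0,0.085],[-0.01,-0.03,0,0,0,0,0.085],[-0.01,-0.03,0,0,0,0,0.085],[-0.012,-0.027,0,0,0,0,0.085],[-0.012,0,0,0,0,0,0.085],[0,0,0,0,0,0,0.085],[0,0,0,0,0,0,0.085]]'
python3 - <<'E'
from h import *
d=cam("top");im=d["image"];u,v=278,296
m=np.uint8((cv2.cvtColor(im,cv2.COLOR_RGB2HSV)[:,:,1]>75)*255);h=blob(m,(u,v),24);print(cen(h),plane(d,cen(h),43+27.5))
b=cv2.resize(im[v-40:v+40,u-40:u+40,::-1],(600,600),interpolation=cv2.INTER_CUBIC);cv2.imwrite("pics/a3.png",b)
E
```

```text
clock: 7.05
position: [500.3, 88.6, 85.2]
ee_rot: [1.0, -0.0, 0.0, -0.0]
contact_force: [-2.4, 0.5, 6.7]
gripper_width: 57.1
grasp_force: 65.5
clock: 7.95
position: [500.0, 88.5, 195.4]
ee_rot: [1.0, -0.0, -0.0, 0.0]
contact_force: [0.4, -0.1, -1.1]
gripper_width: 85.1
grasp_force: 0.0
clock: 9.15
position: [456.2, 384.9, 194.3]
ee_rot: [1.0, -0.0, -0.0, 0.0]
contact_force: [0.6, 0.3, 0.2]
gripper_width: 85.3
grasp_force: 0.0
[276.37735369 296.05038168] [[498.20086192  88.65132541]]
```

View pics/a3.png

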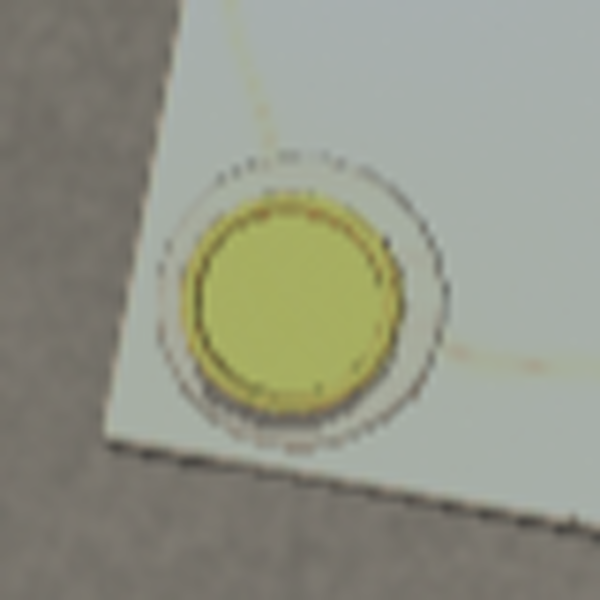

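Run:
```python
from h import *
d=cam("top")
f=lambda x,y:(238+x/7.5-.5+.0,256+y/7.5-.5)
for nm,p,z in (("block",f(303,301),43),("rim",f(292,305),98),("rimY",cen(blob(np.uint8(((cv2.cvtColor(d["image"],cv2.COLOR_RGB2HSV)[:,:,1]>75))*255),(278,296),24)),98)): print(nm,plane(d,p,z).round(1))
for nm,a,b,z in(("blockLR",f(158,300),f(448,300),43),("TB",f(300,150),f(300,452),43),("rimLR",f(182,300),f(402,300),98),("TB",f(295,195),f(295,415),98)): print(nm,plane(d,[a,b],z).round(1).tolist())
```

```text
block [[498.8  87.2]]
rim [[498.3  86.8]]
rimY [[498.5  86.9]]
blockLR [[498.9, 127.3], [499.2, 47.1]]
TB [[540.5, 88.5], [457.3, 87.6]]
rimLR [[499.5, 115.9], [499.7, 57.7]]
TB [[527.3, 86.3], [469.4, 85.7]]
```

The cup is centred on the block to within 0.5 mm. Next is the plug: its knob is directly under the tool.

```bash
python3 -m pendant '[[0,-0.001,0.03,0,0,0,0.06],[0,0,0.03,0,0,0,0.06],[0,0,0.03,0,0,0,0.06],[0,0,0.02,0,0,0,0.06],[0,0,0.02,0,0,0,0.06],[0,0,0.018,0,0,0,0.06],[0,0,0,0,0,0,0.06],[0,0,0,0,0,0,0.06]]'; python3 -m pendant '[[0,0,0,0,0,0,0.03],[0,0,0,0,0,0,0.015],[0,0,0,0,0,0,0.015],[0,0,0,0,0,0,0.015],[0,0,0,0,0,0,0.015],[0,0,0,0,0,0,0.015],[0,0,0,0,0,0,0.015]]'; python3 -m pendant '[[0,0,-0.01,0,0,0,0.015],[0,0,-0.03,0,0,0,0.015],[0,0,-0.03,0,0,0,0.015],[0,0,-0.03,0,0,0,0.015],[0,0,-0.03,0,0,0,0.015],[0,0,0,0,0,0,0.015],[0,0,0,0,0,0,0.015]]'
```

```text
clock: 10.05
position: [457.0, 386.2, 46.6]
ee_rot: [1.0, -0.001, 0.0, 0.0]
contact_force: [0.7, 0.1, 0.0]
gripper_width: 60.2
grasp_force: 0.0
clock: 10.75
position: [456.8, 387.0, 47.6]
ee_rot: [1.0, 0.0, 0.001, -0.001]
contact_force: [-0.4, -0.9, 6.0]
gripper_width: 19.9
grasp_force: 58.8
clock: 11.45
position: [455.9, 386.5, 176.8]
ee_rot: [1.0, -0.0, -0.0, -0.001]
contact_force: [0.3, 0.2, -1.7]
gripper_width: 20.5
grasp_force: 58.8
```

Run:
```python
from h import *
d=cam("side");im=d["image"][:,:,::-1];u,v=220,150
cv2.imwrite("pics/a4.png",cv2.resize(im[v-60:v+60,u-60:u+60],(600,600),interpolation=cv2.INTER_CUBIC))
```

```text
(no output)
```

View pics/a4.png

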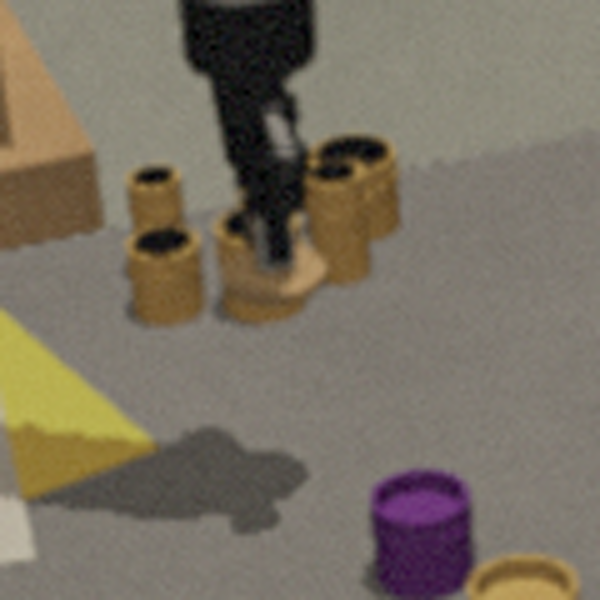

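Run:
```python
from h import *
o=[]
for n,(u,v) in(("side",(215,145)),("top",(125,315))):
    im=cam(n)["image"][:,:,::-1];o.append(cv2.resize(im[v-25:v+25,u-25:u+25],(400,400),interpolation=cv2.INTER_CUBIC))
b=np.clip(np.hstack(o).astype(float)*1.8,0,255);cv2.imwrite("pics/a5.png",b)
```

```text
[ WARN:0@2.569] global loadsave.cpp:1063 imwrite_ Unsupported depth image for selected encoder is fallbacked to CV_8U.
```

View pics/a5.png

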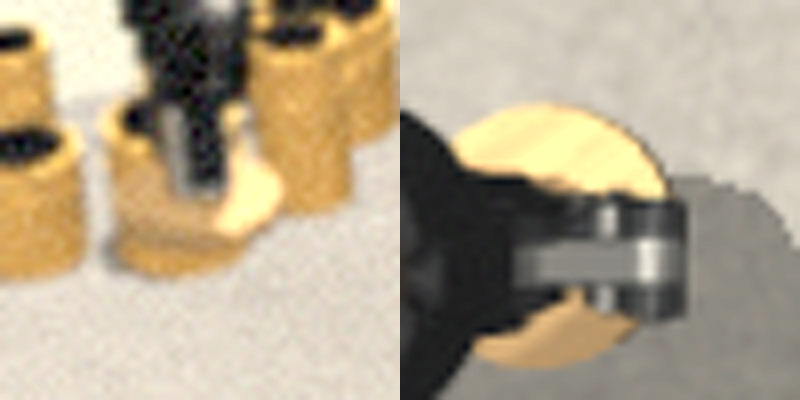

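The flange outline in the top view is an undistorted circle (33 px across, centred near (117, 319)), so the plug hangs level.

Run:
```python
from h import *
d=cam("top");s=arm.read_state();p=plane(d,(117.1,319.1),141)[0];q=plane(d,(100+268/8-.5,319),141)[0];print(s["position"],p,q[1]+31)
t=s["position"][:2]+np.array([498.5,86.9])-p;print("TCP target",t,"delta",t-s["position"][:2])
```

```text
[455.70300974 385.94084435 174.7072293 ] [454.76030379 384.5996883 ] 385.87159773187534
TCP target [499.44270595  88.24115606] delta [  43.73969621 -297.6996883 ]
```

```bash
python3 -m pendant '[[0.004,0.03,0,0,0,0,0.015],[0.004,0.03,0,0,0,0,0.015],[0.004,0.03,0,0,0,0,0.015],[0.004,0.03,0,0,0,0,0.015],[0.004,0.03,0,0,0,0,0.015],[0.004,0.03,0,0,0,0,0.015],[0.004,0.03,0,0,0,0,0.015],[0.004,0.03,0,0,0,0,0.015],[0.004,0.03,0,0,0,0,0.015],[0.008,0.028,0,0,0,0,0.015],[0,0,0,0,0,0,0.015],[0,0,0,0,0,0,0.015]]'; python3 -m pendant '[[0,0,0,0,0,0,0.015],[0,0,0,0,0,0,0.015]]'
```

```text
clock: 12.85
position: [499.9, 88.0, 175.5]
ee_rot: [1.0, -0.001, -0.001, 0.0]
contact_force: [-0.1, -0.1, -0.7]
gripper_width: 20.2
grasp_force: 58.9
clock: 13.05
position: [500.0, 89.3, 176.1]
ee_rot: [1.0, 0.0, -0.0, 0.0]
contact_force: [-0.4, -0.4, 0.1]
gripper_width: 20.6
grasp_force: 58.9
```

```bash
python3 -m pendant '[[0,0.0008,0.015,0,0,0,0.015],[0,0,0.012,0,0,0,0.015],[0,0,0.004,0,0,0,0.015],[0,0,0.003,0,0,0,0.015],[0,0,0.002,0,0,0,0.015],[0,0,0,0,0,0,0.015],[0,0,0,0,0,0,0.015]]'; python3 -m pendant '[[0,0,0.001,0,0,0,0.015],[0,0,0.001,0,0,0,0.015],[0,0,0,0,0,0,0.015],[0,0,0,0,0,0,0.015]]'
python3 - <<'E'
from h import *
d=cam("side");im=d["image"][:,:,::-1];u,v=268,205
cv2.imwrite("pics/a6.png",cv2.resize(im[v-40:v+40,u-40:u+40],(600,600),interpolation=cv2.INTER_CUBIC))
E
```

```text
clock: 13.75
position: [500.4, 87.9, 140.6]
ee_rot: [1.0, -0.0, 0.0, -0.0]
contact_force: [0.0, -0.2, -0.7]
gripper_width: 20.3
grasp_force: 58.9
clock: 14.15
position: [500.2, 87.7, 138.3]
ee_rot: [1.0, -0.0, 0.0, 0.0]
contact_force: [0.9, -0.5, -1.7]
gripper_width: 20.2
grasp_force: 58.9
```

View pics/a6.png

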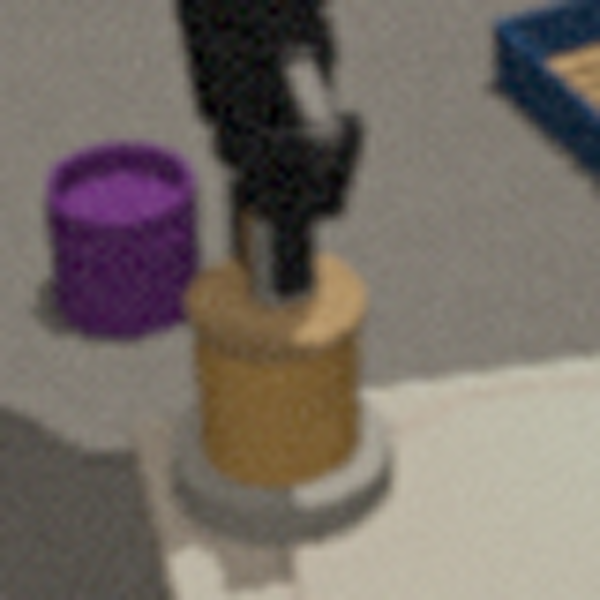

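The plug is in the cup, flange level on the rim. I'll touch down, release and go to the narrow cup.

```bash
python3 -m pendant '[[0,0,0.001,0,0,0,0.015],[0,0,0,0,0,0,0.015],[0,0,0,0,0,0,0.03],[0,0,0,0,0,0,0.045],[0,0,0,0,0,0,0.06],[0,0,0,0,0,0,0.06],[0,0,0,0,0,0,0.06],[0,0,-0.02,0,0,0,0.06],[0,0,-0.03,0,0,0,0.06],[0,0,-0.03,0,0,0,0.06],[0,0,-0.02,0,0,0,0.06]]';  python3 -m pendant '[[-0.005,0.04,0,0,0,0,0.06],[-0.005,0.04,0,0,0,0,0.06],[-0.005,0.04,0,0,0,0,0.06],[-0.005,0.04,0,0,0,0,0.06],[-0.005,0.04,0,0,0,0,0.06],[-0.005,0.04,0,0,0,0,0.06],[-0.005,0.04,0,0,0,0,0.06],[-0.005,0.04,0,0,0,0,0.06],[-0.005,0.04,0,0,0,0,0.06],[-0.005,0.04,0,0,0,0,0.06],[-0.005,0.04,0,0,0,0,0.06],[0,0,0,0,0,0,0.06]]'; python3 -m pendant '[[0,0,0,0,0,0,0.06],[0,0,0,0,0,0,0.06]]'
python3 - <<'E'
from h import *
o=[]
for n,(u,v) in(("side",(268,205)),("top",(278,296))):
    im=cam(n)["image"][:,:,::-1];o.append(cv2.resize(im[v-40:v+40,u-40:u+40],(400,400),interpolation=cv2.INTER_CUBIC))
cv2.imwrite("pics/a7.png",np.hstack(o))
E
```

```text
clock: 15.3
position: [500.8, 87.9, 239.6]
ee_rot: [1.0, -0.0, 0.001, -0.0]
contact_force: [0.1, -0.0, -0.2]
gripper_width: 59.7
grasp_force: 0.0
clock: 16.5
position: [444.1, -355.9, 236.6]
ee_rot: [1.0, -0.003, -0.0, 0.0]
contact_force: [-0.6, 0.9, -0.8]
gripper_width: 60.5
grasp_force: 0.0
clock: 16.7
position: [444.9, -351.6, 237.2]
ee_rot: [1.0, -0.0, -0.0, -0.0]
contact_force: [-0.6, 0.1, -1.2]
gripper_width: 60.4
grasp_force: 0.0
```

View pics/a7.png

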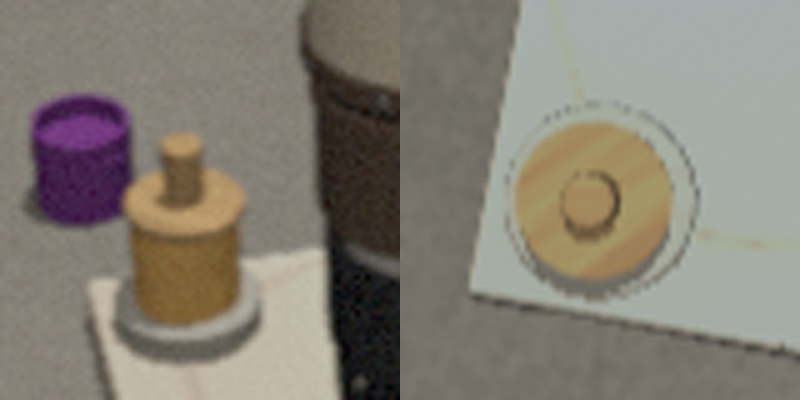

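The cup is closed, with the plug level and central. Next I'll grip the narrow cup about 50 mm up.

```bash
python3 -m pendant '[[0,0.002,0.03,0,0,0,0.07],[0,0,0.03,0,0,0,0.07],[0,0,0.03,0,0,0,0.07],[0,0,0.03,0,0,0,0.07],[0,0,0.02,0,0,0,0.07],[0,0,0.02,0,0,0,0.07],[0,0,0.021,0,0,0,0.07],[0,0,0,0,0,0,0.07],[0,0,0,0,0,0,0.07]]'; python3 -m pendant '[[0,0,0,0,0,0,0.05],[0,0,0,0,0,0,0.035],[0,0,0,0,0,0,0.022],[0,0,0,0,0,0,0.022],[0,0,0,0,0,0,0.022],[0,0,0,0,0,0,0.022],[0,0,0,0,0,0,0.022]]'; python3 -m pendant '[[0,0,-0.01,0,0,0,0.022],[0,0,-0.03,0,0,0,0.022],[0,0,-0.03,0,0,0,0.022],[0,0,-0.03,0,0,0,0.022],[0,0,-0.02,0,0,0,0.022],[0,0,0,0,0,0,0.022],[0,0,0,0,0,0,0.022]]'
python3 - <<'E'
from h import *
o=[]
for n,(u,v) in(("side",(318,300)),("top",(495,324))):
    im=cam(n)["image"][:,:,::-1];o.append(cv2.resize(im[v-40:v+40,u-40:u+40],(400,400),interpolation=cv2.INTER_CUBIC))
cv2.imwrite("pics/a8.png",np.hstack(o))
E
```

```text
clock: 17.7
position: [445.6, -353.7, 56.8]
ee_rot: [1.0, 0.001, -0.0, 0.0]
contact_force: [-0.6, -0.1, 0.5]
gripper_width: 70.0
grasp_force: 0.0
clock: 18.4
position: [445.7, -354.4, 57.6]
ee_rot: [1.0, -0.0, 0.001, 0.0]
contact_force: [-0.1, 1.6, 6.6]
gripper_width: 30.4
grasp_force: 59.1
clock: 19.1
position: [444.5, -353.9, 176.1]
ee_rot: [1.0, -0.001, -0.0, -0.0]
contact_force: [1.4, 0.2, -2.6]
gripper_width: 30.5
grasp_force: 59.4
```

View pics/a8.png

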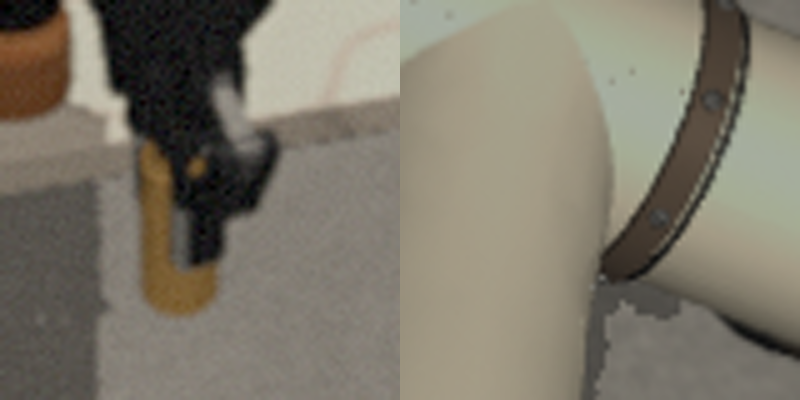

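```bash
python3 -m pendant '[[0,0,-0.02,0,0,0,0.022],[0.003,-0.03,0,0,0,0,0.022],[0.004,-0.034,0,0,0,0,0.022],[0.004,-0.034,0,0,0,0,0.022],[0.004,-0.034,0,0,0,0,0.022],[0.004,-0.034,0,0,0,0,0.022],[0.004,-0.034,0,0,0,0,0.022],[0.004,-0.034,0,0,0,0,0.022],[0.004,-0.034,0,0,0,0,0.022],[0.004,-0.034,0,0,0,0,0.022],[0.002,-0.03,0,0,0,0,0.022],[0,-0.012,0,0,0,0,0.022]]'; python3 -m pendant '[[0,0,0,0,0,0,0.022],[0,0,0,0,0,0,0.022],[0,0,0,0,0,0,0.022]]'
```

```text
clock: 20.4
position: [481.8, -8.3, 195.0]
ee_rot: [1.0, 0.001, -0.001, 0.0]
contact_force: [0.2, -0.5, -1.0]
gripper_width: 30.6
grasp_force: 59.5
clock: 20.7
position: [481.8, -11.1, 195.9]
ee_rot: [1.0, -0.001, -0.001, 0.0]
contact_force: [0.3, -0.3, -0.8]
gripper_width: 30.4
grasp_force: 59.5
```

Down 113 to 82.6, with the last few millimetres in small steps.

```bash
python3 -m pendant '[[0.0005,-0.001,0.03,0,0,0,0.022],[0,0,0.03,0,0,0,0.022],[0,0,0.025,0,0,0,0.022],[0,0,0.015,0,0,0,0.022],[0,0,0.006,0,0,0,0.022],[0,0,0.003,0,0,0,0.022],[0,0,0.002,0,0,0,0.022],[0,0,0,0,0,0,0.022],[0,0,0,0,0,0,0.022]]'; python3 -m pendant '[[0,0,0.001,0,0,0,0.022],[0,0,0.001,0,0,0,0.022],[0,0,0,0,0,0,0.022],[0,0,0,0,0,0,0.022]]'
```

```text
clock: 21.6
position: [483.1, -9.1, 86.1]
ee_rot: [1.0, -0.0, 0.001, -0.0]
contact_force: [0.8, 0.5, -1.1]
gripper_width: 30.5
grasp_force: 59.5
clock: 22.0
position: [482.7, -9.2, 83.3]
ee_rot: [1.0, -0.0, 0.0, -0.0]
contact_force: [0.9, -0.4, -1.7]
gripper_width: 30.4
grasp_force: 59.5
```

```bash
python3 -m pendant '[[0,0,0.001,0,0,0,0.022],[0,0,0,0,0,0,0.022],[0,0,0,0,0,0,0.022]]'; python3 -m pendant '[[0,0,0,0,0,0,0.035],[0,0,0,0,0,0,0.05],[0,0,0,0,0,0,0.055],[0,0,0,0,0,0,0.055],[0,0,0,0,0,0,0.055],[0,0,-0.02,0,0,0,0.055],[0,0,-0.03,0,0,0,0.06],[0,0,-0.03,0,0,0,0.07],[0,0,-0.03,0,0,0,0.07]]';  python3 -m pendant '[[0.012,0.035,0,0,0,0,0.07],[0.012,0.035,0,0,0,0,0.07],[0.012,0.035,0,0,0,0,0.07],[0.012,0.035,0,0,0,0,0.07],[0.012,0.035,0,0,0,0,0.07],[0.012,0.035,0,0,0,0,0.07],[0.012,0.035,0,0,0,0,0.07],[0.012,0.035,0,0,0,0,0.07],[0.012,0.035,0,0,0,0,0.07],[0.01,0.029,0,0,0,0,0.07],[0,0,0,0,0,0,0.07],[0,0,0,0,0,0,0.07]]'
python3 - <<'E'
from h import *
d=cam("top");im=d["image"];o=[]
S=cv2.cvtColor(im,cv2.COLOR_RGB2HSV)[:,:,1]
h=blob(np.uint8((S>75)*255),(323,303),20);print(cen(h),plane(d,cen(h),62.5))
for n,(u,v) in(("side",(275,235)),("top",(323,290))):
    im=cam(n)["image"][:,:,::-1];o.append(cv2.resize(im[v-60:v+60,u-60:u+60],(400,400),interpolation=cv2.INTER_CUBIC))
cv2.imwrite("pics/a9.png",np.hstack(o))
E
```

```text
clock: 22.3
position: [482.9, -9.2, 82.6]
ee_rot: [1.0, -0.0, 0.0, -0.0]
contact_force: [0.5, 0.1, 2.4]
gripper_width: 30.6
grasp_force: 59.8
clock: 23.2
position: [482.4, -9.3, 193.4]
ee_rot: [1.0, -0.0, -0.0, 0.0]
contact_force: [0.7, 0.1, -0.3]
gripper_width: 69.9
grasp_force: 0.0
clock: 24.4
position: [600.0, -353.7, 191.3]
ee_rot: [1.0, -0.001, -0.001, -0.0]
contact_force: [-0.6, 0.6, -0.2]
gripper_width: 70.1
grasp_force: 0.0
[324.50793651 304.50793651] [[481.33636229  -9.27082625]]
```

View pics/a9.png

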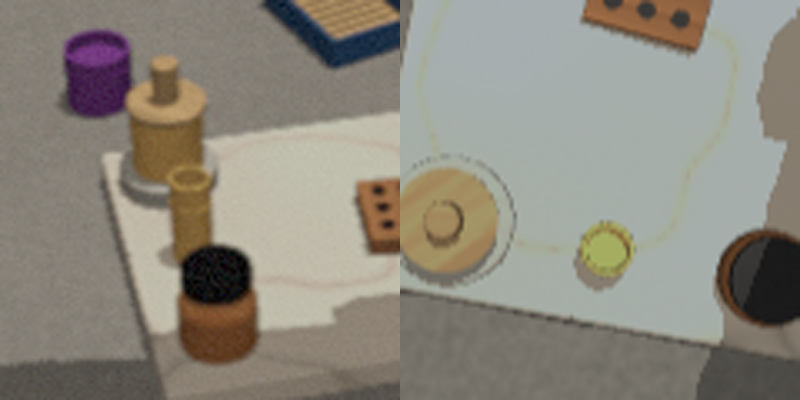

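The narrow cup stands at (481.3, -9.3), under 1 mm from its goal. Next is the tin.

```bash
python3 -m pendant '[[0,0,0.03,0,0,-3.5,0.07],[0,0,0.03,0,0,0,0.07],[0,0,0.03,0,0,0,0.07],[0,0,0.025,0,0,0,0.07],[0,0,0,0,0,0,0.07],[0,0,0,0,0,0,0.07]]'
python3 - <<'E'
from h import *
im=cam("side")["image"][:,:,::-1];u,v=375,310
cv2.imwrite("pics/b1.png",cv2.resize(im[v-50:v+50,u-50:u+50],(500,500),interpolation=cv2.INTER_CUBIC))
E
```

```text
clock: 25.15
position: [600.9, -352.7, 78.1]
ee_rot: [1.0, 0.031, 0.0, 0.0]
contact_force: [-0.6, 0.3, 0.6]
gripper_width: 70.0
grasp_force: 0.0
```

View pics/b1.png

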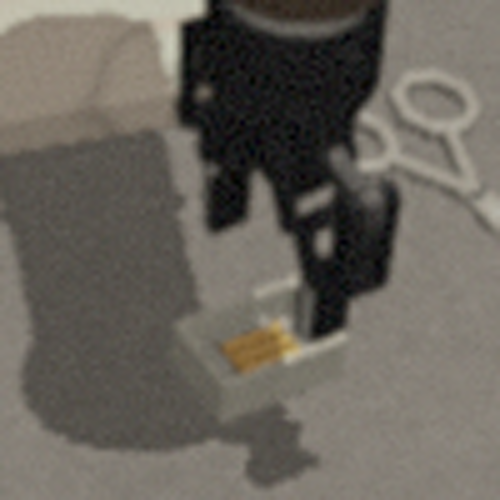

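The fingers straddle the tin, with the scissors well clear. I'll lower and grip.

```bash
python3 -m pendant '[[0,0,0.02,0,0,0,0.07],[0,0,0.018,0,0,0,0.07],[0,0,0.01,0,0,0,0.07],[0,0,0.004,0,0,0,0.07],[0,0,0,0,0,0,0.07],[0,0,0,0,0,0,0.07]]';python3 -m pendant '[[0,0,0,0,0,0,0.06],[0,0,0,0,0,0,0.05],[0,0,0,0,0,0,0.035],[0,0,0,0,0,0,0.035],[0,0,0,0,0,0,0.035],[0,0,0,0,0,0,0.035],[0,0,0,0,0,0,0.035]]'; python3 -m pendant '[[0,0,-0.01,0,0,0,0.035],[0,0,-0.03,0,0,0,0.035],[0,0,-0.03,0,0,0,0.035],[0,0,-0.03,0,0,0,0.035],[0,0,-0.03,0,0,0,0.035],[0,0,0,0,0,0,0.035],[0,0,0,0,0,0,0.035]]'
python3 - <<'E'
from h import *
im=cam("side")["image"][:,:,::-1];u,v=375,290
cv2.imwrite("pics/b2.png",cv2.resize(im[v-50:v+50,u-50:u+50],(500,500),interpolation=cv2.INTER_CUBIC))
E
```

```text
clock: 25.8
position: [601.3, -353.6, 26.6]
ee_rot: [1.0, 0.031, 0.001, 0.001]
contact_force: [0.2, -0.1, 0.8]
gripper_width: 69.8
grasp_force: 0.0
clock: 26.5
position: [601.2, -353.4, 26.4]
ee_rot: [1.0, 0.031, 0.001, 0.0]
contact_force: [0.1, 1.6, 6.1]
gripper_width: 42.8
grasp_force: 62.9
clock: 27.2
position: [600.2, -353.1, 155.5]
ee_rot: [1.0, 0.03, 0.0, -0.0]
contact_force: [-0.3, 0.2, -2.7]
gripper_width: 42.6
grasp_force: 62.3
```

View pics/b2.png

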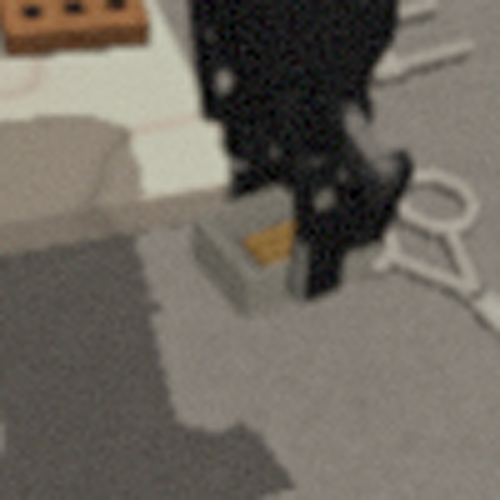

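The tin is held level. I'll carry it to its place.

```bash
python3 -m pendant '[[-0.003,-0.033,0,0,0,0,0.035],[-0.003,-0.033,0,0,0,0,0.035],[-0.003,-0.033,0,0,0,0,0.035],[-0.003,-0.033,0,0,0,0,0.035],[-0.003,-0.033,0,0,0,0,0.035],[-0.003,-0.033,0,0,0,0,0.035],[-0.003,-0.033,0,0,0,0,0.035],[-0.003,-0.033,0,0,0,0,0.035],[-0.002,-0.017,0,0,0,0,0.035],[0,0,0,0,0,0,0.035],[0,0,0,0,0,0,0.035],[0,0,0,0,0,0,0.035]]'
```

```text
clock: 28.45
position: [557.2, -75.1, 154.5]
ee_rot: [1.0, 0.03, -0.001, 0.0]
contact_force: [0.0, -0.2, -0.5]
gripper_width: 42.8
grasp_force: 62.2
```

```bash
python3 -m pendant '[[0.0005,-0.0005,0.03,0,0,0,0.035],[0,0,0.03,0,0,0,0.035],[0,0,0.02,0,0,0,0.035],[0,0,0.012,0,0,0,0.035],[0,0,0.005,0,0,0,0.035],[0,0,0.003,0,0,0,0.035],[0,0,0,0,0,0,0.035],[0,0,0,0,0,0,0.035]]'; python3 -m pendant '[[0,0,0.001,0,0,0,0.035],[0,0,0.001,0,0,0,0.035],[0,0,0,0,0,0,0.035],[0,0,0,0,0,0,0.035]]'
```

```text
clock: 29.25
position: [558.7, -73.8, 56.3]
ee_rot: [1.0, 0.03, 0.001, -0.0]
contact_force: [0.1, 0.5, -1.0]
gripper_width: 42.8
grasp_force: 62.3
clock: 29.65
position: [558.0, -73.8, 53.4]
ee_rot: [1.0, 0.03, 0.0, -0.0]
contact_force: [0.4, -0.1, -1.4]
gripper_width: 42.8
grasp_force: 62.3
```

```bash
python3 -m pendant '[[0,0,0.001,0,0,0,0.035],[0,0,0.001,0,0,0,0.035],[0,0,0,0,0,0,0.035],[0,0,0,0,0,0,0.035]]'; python3 -m pendant '[[0,0,0,0,0,0,0.05],[0,0,0,0,0,0,0.06],[0,0,0,0,0,0,0.065],[0,0,0,0,0,0,0.065],[0,0,0,0,0,0,0.065],[0,0,-0.02,0,0,0,0.065],[0,0,-0.03,0,0,0,0.07],[0,0,-0.03,0,0,0,0.07],[0,0,-0.03,0,0,0,0.07],[0,0,-0.03,0,0,0,0.07],[0,0,-0.03,0,0,0,0.07]]';  python3 -m pendant '[[0,0.035,0,0,0,0,0.07],[0,0.035,0,0,0,0,0.07],[0,0.035,0,0,0,0,0.07],[0,0.035,0,0,0,0,0.07],[0,0.035,0,0,0,0,0.07],[0,0.035,0,0,0,0,0.07],[0,0.035,0,0,0,0,0.07],[0,0.035,0,0,0,0,0.07],[0,0.035,0,0,0,0,0.07],[0,0,0,0,0,0,0.07],[0,0,0,0,0,0,0.07],[0,0,0,0,0,0,0.07]]'
python3 - <<'E'
from h import *
o=[]
for n,(u,v) in(("side",(305,245)),("top",(330,260))):
    im=cam(n)["image"][:,:,::-1];o.append(cv2.resize(im[v-80:v+80,u-80:u+80],(400,400),interpolation=cv2.INTER_CUBIC))
cv2.imwrite("pics/b3.png",np.hstack(o))
E
```

```text
clock: 30.05
position: [558.0, -73.8, 51.3]
ee_rot: [1.0, 0.03, 0.0, 0.0]
contact_force: [-0.7, 0.3, -0.6]
gripper_width: 42.9
grasp_force: 62.4
clock: 31.15
position: [557.7, -73.8, 222.7]
ee_rot: [1.0, 0.03, 0.0, -0.0]
contact_force: [0.5, 0.2, 0.4]
gripper_width: 70.3
grasp_force: 0.0
clock: 32.35
position: [577.0, -387.4, 221.2]
ee_rot: [1.0, 0.031, -0.0, -0.0]
contact_force: [-0.3, 0.4, -0.5]
gripper_width: 70.3
grasp_force: 0.0
```

View pics/b3.png

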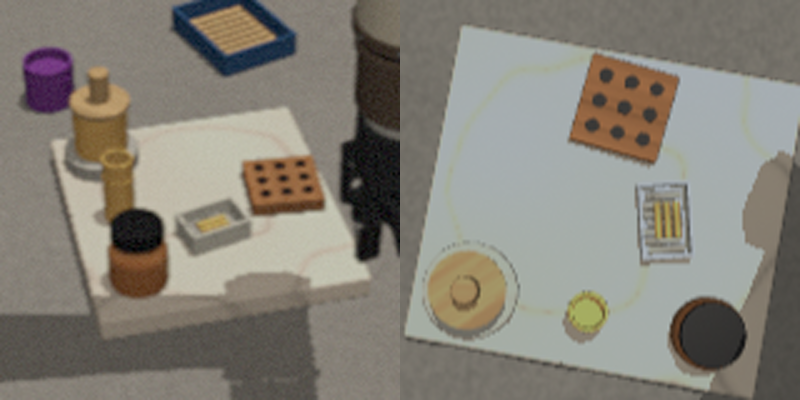

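All three items stand upright. The tin's centre is near pixel (355.3, 268.5), so I'll check that number and hand in only if it is close.

Run:
```python
from h import *
p=plane(cam("top"),(355.3,268.5),40)[0];print(p)
if np.linalg.norm(p-[558,-74.2])<4: print(arm.job_done())
```

```text
[555.95517859 -73.79457897]
the job is handed in; nothing more can be done
None
```

The job is done and handed in at about 32 s of the 112 s allowed: the wide cup is centred on the steel block and closed with the plug, the narrow cup is under 1 mm from its midpoint, and the tin is about 2 mm from its midpoint; all stand upright, and no move came near the scissors, the caliper, the blue tray or the purple cup.

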